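Brushes away, paint tubes out

ROBOT

A 6-joint arm with a two-finger parallel gripper is mounted at the origin on the work surface. World frame = base frame: x ahead of the robot, y to its left, z up, the work surface at z = 0. Lengths are in mm, angles in rad, forces in N, time in s.
With the tool pointing down it reaches from about 350 to 775 mm from the base axis. Payload 7.3 kg.
Tool frame: the origin (TCP) lies at the very end of the fingers, on their centre line; the grasp point (between the pads) lies 19 mm behind it (bot.grip_point_offset is the distance from the TCP to the grasp point, in mm); z points along the fingers, y is the line along which they close (so a half turn about z gives the same grasp; the last joint's range is limited). The gripper opens to 92 mm and grips with 3 to 60 N. Pads are 19 mm wide; open, the fingers measure 130 mm over their backs; the gripper's body (75 mm by 190 mm) begins 47 mm behind the grasp point.
Start: joints at [1.111, 0.342, 1.524, -0, 1.275, -0.146], TCP at [162.04, 499.388, 226.741] pointing down, gripper open.
Joint ranges: [-2.53, 2.53], [-0.77, 2.02], [0.04, 2.7], [-1, 4.14], [0.28, 2.66], [-3.11, 3.11]. Speed limits (rad/s): [2.57, 2.57, 3.14, 3.14, 3.14, 3.14].

INTERFACE

Orientations are given as [roll, pitch, yaw] about the fixed x, y, z axes, in that order (R = Rz(yaw) Ry(pitch) Rx(roll)).
In Python, from plant import bot gives the robot as it stands. The module is installed in compiled form; this text tells all that it offers.
- The arm moves only by the shell command python3 -m jog 'ROWS' [OPENING]. ROWS is JSON, a list of rows, each a list of 6 numbers: the shift along the tool's x, y, z in mm, then the turn, a rotation vector about the tool's x, y, z in rad. In form: [[dx, dy, dz, rx, ry, rz], ...]. A call has 1 to 12 rows; each row shifts and turns the commanded pose from where the row before left it, along the tool's axes as they then stand; what a row does not reach is not made up. A row lasts 1/10 s, in which the tool goes at most 50 mm and 8.59 degrees, less where a joint would pass 70% of its speed; a pose out of reach is approached as far as the arm can. A call with a gripper value outside its range is refused whole. OPENING is the opening in per cent of the stroke, from 0 (shut) to 100 (fully open), set as the call begins (- or left out, the last holds). The fingers move at their own pace and stop on an object; the grip force is fixed at half the most. Time passes only in rows, so rows that do not move let the fingers close. It gives the time, the measured TCP pose, the force, the opening and the grip force at its end, in the units of the state.
- bot.get_obs(): the state, without advancing time (a new reading comes with each control period).
- bot.capture(name): name is "scene" or "top"; returns the picture (480x640x3 uint8, red, green, blue); there is no depth.
- bot.camera_model(name): a dict with "fx", "fy", "cx", "cy" (pixels), "dist_coeffs" ([k1, k2, p1, p2, k3] as OpenCV has them; the pictures are not rectified), "position" and "orientation" of the camera in the world. Camera axes: x right, y down, z forward; pixel columns grow to the right and rows downward; lengths in mm; the calibration is good to about 2 mm. A picture is of the moment at which its call begins. camera_model takes no time and is no camera call.
- bot.close_job(): hands the job in; it is judged then, once.
Trained networks look in the newest picture that a camera, given by its name, has taken for a name from the list of things; names that differ only in an ending like _2 or _b are one class to them, and where a whole thing is asked for, a point or a joint stands for the part that bears it (a point fixed in the world has none). Each returns a list of dicts, best first, with "p" (0 to 1); they miss things now and then, are a little off and sometimes report something else, mostly with a low value. They report only what shows in the picture. A call takes as long as a camera call.
- bot.outline_of(target, camera): "mask" (480x640 bool, what is visible of it) and "pixel" ([column, row] in pixels, amid what is visible of it).
The state is a dict: "time": time; "joint_positions": joint angles; "dq": joint speeds; "tau": joint torques, N m; "tool_pos": TCP position; "tcp_rot": TCP orientation; "contact_force": force on the tool from outside, world axes, zero at the start; "moment": the same for the moment, N m; "grip_width": finger opening in mm; "finger_force": force on a finger pad.
Only numpy, scipy, OpenCV 4.12 (cv2) and the standard library are available. Lean on these libraries where they do the work, as an engineer would, in place of code of your own. Each camera call takes 0.05 s, during which the arm holds its last target. There are 200 camera calls.

TASK

On the rack of three sliding trays, push the tray of paint brushes, which stands part-way open, fully home with the fingertips; then hook a fingertip behind the lip of the tray of paint tubes, draw it out along its rails to its stop, and come away. Do not pinch a lip between the fingers, keep the tray of square paint pans shut, and leave everything else on the table and rack where it stands.

Things in the scene. Friction and masses are not known exactly. Their poses are not given: they have to be found in the camera images.
- paint_tray (a joint): how far the tray holding three fat metal paint tubes with white caps, lying along the tray is drawn out of its case, m: 0 = fully home, 0.10 = fully out at its stop. It slides level on rails, needs about 3 N, stays where it is left, and moves along -x of its lip point (roughly towards the robot).
- brush_tray (a joint): how far the tray holding five long thin paint brushes lying along the tray, hair to the front is drawn out of its case, m: 0 = fully home, 0.10 = fully out at its stop. It slides level on rails, needs about 3 N, stays where it is left, and moves along -x of its lip point (roughly towards the robot).
- pan_tray (a joint): how far the tray holding a grid of small square paint pans is drawn out of its case, m: 0 = fully home, 0.10 = fully out at its stop. It slides level on rails, needs about 3 N, stays where it is left, and moves along -x of its lip point (roughly towards the robot).
- paint_lip (a point): Upright wooden lip at the front end of the paint tray, 84 mm wide (y), 14 mm thick (x), 36 mm high. Point: top edge, mid-width, mid-thickness; moves with the tray. +x into the case, -x draws out. Behind the lip (+x) is an empty finger bay 54 mm long, 76 mm wide, its floor 31 mm below this point, closed by a cross wall reaching to 16 mm below it; the contents lie beyond.
- brush_lip (a point): Upright wooden lip at the front end of the brush tray, 84 mm wide (y), 14 mm thick (x), 36 mm high. Point: top edge, mid-width, mid-thickness; moves with the tray. +x into the case, -x draws out. Behind the lip (+x) is an empty finger bay 54 mm long, 76 mm wide, its floor 31 mm below this point, closed by a cross wall reaching to 16 mm below it; the contents lie beyond.
- pan_lip (a point): Upright wooden lip at the front end of the pan tray, 84 mm wide (y), 14 mm thick (x), 36 mm high. Point: top edge, mid-width, mid-thickness; moves with the tray. +x into the case, -x draws out. Behind the lip (+x) is an empty finger bay 54 mm long, 76 mm wide, its floor 31 mm below this point, closed by a cross wall reaching to 16 mm below it; the contents lie beyond.
- rack: Fixed plywood board, 10 mm thick, with three like cases 125 mm apart, in any order, facing the same way. Origin: on the table, below the outer faces of closed lips, mid-width; +x into the cases. Above the table: lips' lower edge 14 mm, top edge 50 mm; case side rails 34 mm; a cover over each tray's rear, starting 120 mm behind the closed lip's outer face, 66 mm.
- water_jar: Loose bystander: glass tumbler, 72 mm wide, 100 mm high, on the table to the left (+y) of the rack. Origin: centre of its underside.
- ink_bottle: Loose bystander: ink bottle, 40 mm wide, 55 mm high, on the table to the right of the rack. Origin: centre of its underside.
- eraser: Loose bystander: white eraser stick 60 x 12 x 12 mm, lying in a gap between two cases. Origin: centre of its underside.
- pencil: Loose bystander: pencil 146 mm long, 8 mm thick, lying in a gap between two cases. Origin: centre of its underside.
- medium_jar: Loose bystander: small jar with steel cap, 44 mm wide, 35 mm high, standing on the cover of the left (+y) case. Origin: centre of its underside.
- rinse_cup: Loose bystander: low white cup, 56 mm wide, 25 mm high, standing on the cover of the middle case. Origin: centre of its underside.
- brush_pot: Loose bystander: metal pot with brushes, 68 mm wide, about 190 mm high, right of the rack. Origin: centre of its underside.

How it is judged (in metres and radians):
On the way, in this order (a step that is already met when the one before it is completed fails the run):
1. the brush tray is pushed fully home (within 5 mm) (value of joint brush_tray below 0.005 m), for 0.2 s.
2. a fingertip behind the paint-tube tray's lip draws it out past 30 mm (value of joint paint_tray above 0.03 m and contact force between the fingers and paint_tray_c1 above 0.5 N), for 0.05 s.
3. the paint-tube tray is at its stop (within 7 mm) (value of joint paint_tray above 0.093 m), for 0.2 s.
At the end, for the whole second after the job is handed in: The paint-tube tray is out to its stop (0.093 m or more of 0.10), the brush tray and the pan tray are home within 5 mm, all at rest, and the bystanders are where they stood (within 15 mm) (value of joint paint_tray above 0.093 m and value of joint each of brush_tray, pan_tray below 0.005 m and velocity of joint paint_tray between -0.01 and 0.01 m/s and velocity of joint brush_tray between -0.01 and 0.01 m/s and velocity of joint pan_tray between -0.01 and 0.01 m/s); the robot touches nothing.
It fails at once if a lip is pinched: fingers press on its front and its back at once ((contact force between the fingers and paint_tray_c0 above 1 N and contact force between the fingers and paint_tray_c1 above 1 N) or (contact force between the fingers and brush_tray_c0 above 1 N and contact force between the fingers and brush_tray_c1 above 1 N) or (contact force between the fingers and pan_tray_c0 above 1 N and contact force between the fingers and pan_tray_c1 above 1 N)).
It fails at once if the pan tray is drawn out (over 8 mm) (value of joint pan_tray above 0.008 m).
It fails at once if a bystander is moved over 15 mm, lifted or carried (distance of any of water_jar, ink_bottle, eraser, pencil, medium_jar, rinse_cup, brush_pot from where it was at the start of the episode above 0.015 m).
It fails at once if a bystander is tipped (angle between any of water_jar, ink_bottle, eraser, pencil, medium_jar, rinse_cup, brush_pot's own z axis and vertical above 0.35 rad).
It also fails if it takes over 40 s, if anything falls off the work surface, if the arm or the gripper's body presses on something with over 40 N, if the wrist force passes 120 N, or if a joint passes its speed limit or range.

## Working session

There is one attempt and no reset: what is moved stays moved. The work goes in short steps, Python scripts to look and compute and a shell command to move; the robot and the scene stay as the last step left them, time stands still between calls to the robot, and variables do not carry over. Pictures are saved under pics/ and viewed, at most 10 in all, crops included, and the job is handed in when it is done.

```bash
mkdir -p pics
cat > h.py <<'E'
from plant import bot
import numpy as np, cv2
from scipy.spatial.transform import Rotation as R
def cam(n):
    m=bot.camera_model(n); K=np.array([[m['fx'],0,m['cx']],[0,m['fy'],m['cy']],[0,0,1.]])
    o=np.array(m['orientation'],float)
    Rm=o if o.shape==(3,3) else (R.from_euler('xyz',o).as_matrix() if o.size==3 else R.from_quat(o).as_matrix())
    return K,np.array(m['dist_coeffs'],float),np.array(m['position'],float),Rm
def at_z(n,px,z):
    K,d,p,Rm=cam(n); u=cv2.undistortPoints(np.array(px,float).reshape(-1,1,2),K,d)[:,0]
    r=np.c_[u,np.ones(len(u))]@Rm.T
    return p+r*((z-p[2])/r[:,2])[:,None]
def proj(n,P):
    K,d,p,Rm=cam(n); return cv2.projectPoints((np.array(P,float).reshape(-1,3)-p)@Rm,np.zeros(3),np.zeros(3),K,d)[0][:,0]
E
python3 - <<'E'
from h import *
print(bot.camera_model('top'),bot.camera_model('scene')); o=bot.get_obs(); print(o)
for n in('top','scene'):
    cv2.imwrite(f'pics/{n}0.png',bot.capture(n)[:,:,::-1])
for t in('paint_lip','brush_lip','pan_lip','rack'):
    for d in bot.outline_of(t,'top')[:3]: print(t,d['p'],d['pixel'],at_z('top',d['pixel'],50).round())
E
```

```text
{'fx': 509.5905463892502, 'fy': 509.5905463892502, 'cx': 332.4823245908631, 'cy': 236.63364544923718, 'dist_coeffs': array([-0.05211151,  0.        ,  0.        ,  0.        ,  0.        ]), 'position': array([586.8556314 ,  13.32579992, 943.65291104]), 'orientation': array([-3.07049068,  0.01069859, -1.54925247])} {'fx': 513.7591142907257, 'fy': 513.7591142907257, 'cx': 317.6957710727849, 'cy': 245.47346058871955, 'dist_coeffs': array([-0.00386357,  0.        ,  0.        ,  0.        ,  0.        ]), 'position': array([1301.76242254,  286.31492114,  903.87885444]), 'orientation': array([-2.4543865 ,  0.00505307,  1.93142401])}
{'time': 0.0, 'joint_positions': array([ 1.11100188e+00,  3.42713041e-01,  1.52504422e+00, -1.36250215e-05,
        1.27539412e+00, -1.46020655e-01]), 'dq': array([-0.00212393,  0.00124383, -0.0020375 , -0.00051557,  0.00204542,
       -0.00022206]), 'tau': array([ 1.07210446e-03, -4.31241131e+01, -2.44225788e+01,  7.18824542e-02,
        5.58572123e-02, -1.28434071e-04]), 'tool_pos': array([161.84640221, 498.98940636, 226.04049901]), 'tcp_rot': array([-3.14004862e+00, -2.13908327e-04,  2.82782267e+00]), 'contact_force': array([-0.10502598,  0.03299196, -0.64110339]), 'moment': array([-0.00467861, -0.00773569,  0.00786577]), 'finger_force': 0.0, 'grip_width': 91.9677434029608}
paint_lip 0.73 [295.4, 238.1] [[646.  89.  50.]]
brush_lip 0.71 [233.4, 260.5] [[605. 198.  50.]]
brush_lip 0.46 [226.8, 178.7] [[750. 215.  50.]]
brush_lip 0.36 [260.6, 217.0] [[682. 152.  50.]]
pan_lip 0.73 [366.0, 219.6] [[682. -34.  50.]]
rack 0.63 [317.7, 196.3] [[721.  52.  50.]]
```

View pics/top0.png

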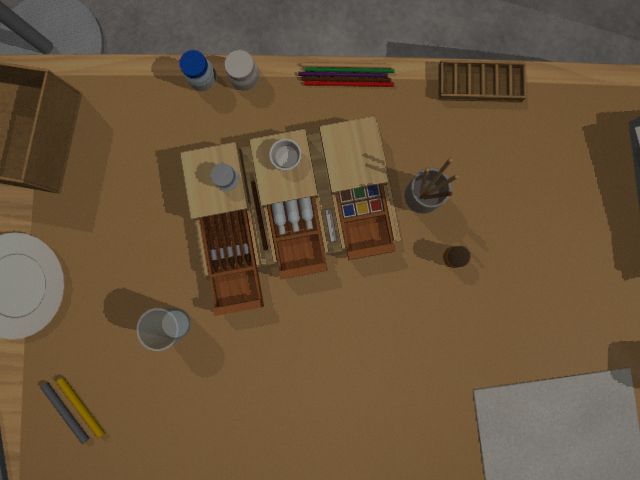

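View pics/scene0.png

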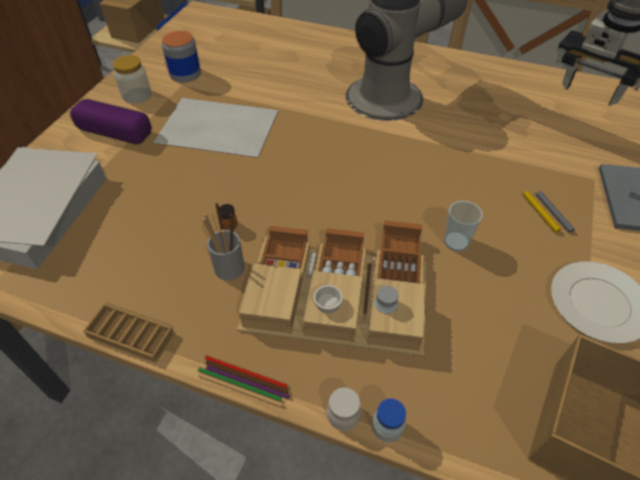

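The top view shows the brush tray on the left, part-way open, with its lip around (238,308). The paint tray is in the middle with its lip around (302,273), and the pan tray is on the right with its lip around (370,254). I'll crop in closer to get the lip edges.

Run:
```python
from h import *
im=cv2.imread('pics/top0.png')[190:320,190:410]
cv2.imwrite('pics/crop.png',cv2.resize(im,None,fx=3.6,fy=3.6,interpolation=cv2.INTER_CUBIC))
```

```text
(no output)
```

View pics/crop.png

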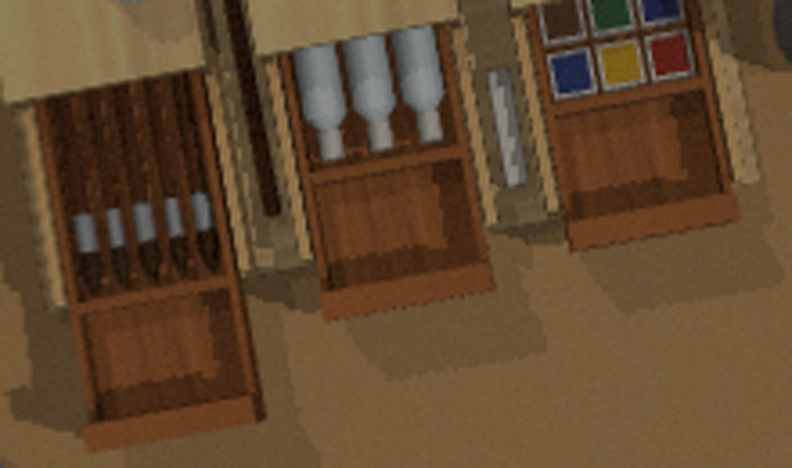

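The crop shows lip-top centres at crop pixels (173,424) for brush, (407,291) for paint and (654,220) for pan. The lip direction shows a small rack yaw.

Run:
```python
from h import *
f=lambda c: at_z('top',np.array(c)/3.6+[190-.36,190-.36],50)
q={'brush':[(86,428),(255,397),(263,420),(88,452)],'paint':[(321,294),(490,263),(493,288),(326,320)],'pan':[(567,222),(735,192),(741,217),(573,250)]}
C={}
for k,v in q.items():
    P=f(v); C[k]=P.mean(0); e=(P[0]-P[1])+(P[3]-P[2]); print(k,C[k].round(1),'yaw',np.arctan2(-e[0],e[1]).round(3),'w',np.linalg.norm(e)/2)
d=C['paint']-C['pan']; yaw=np.arctan2(-d[0],d[1]); print('rackyaw',yaw,np.linalg.norm(d))
u=np.array([np.cos(yaw),np.sin(yaw),0]);w=np.array([-u[1],u[0],0])
for k in C: print(k,C[k]@u,C[k]@w)
for s in('pencil','eraser','water_jar'):
    for d in bot.outline_of(s,'top')[:1]:
        ys,xs=np.nonzero(d['mask']); P=at_z('top',np.c_[xs,ys],10)@np.c_[u,w]; print(s,d['p'],P.min(0).round(),P.max(0).round())
t=bot.get_obs()
print(R.from_euler('xyz',t['tcp_rot']).as_matrix().round(3))
```

```text
brush [522.6 187.4  50. ] yaw 0.204 w 85.32499182068014
paint [589.7  74.9  50. ] yaw 0.207 w 83.20833418504604
pan [626.8 -44.4  50. ] yaw 0.206 w 83.34216195432197
rackyaw 0.3014942011863667 124.94102062688387
brush 554.6714340329411 23.790048993698974
paint 585.3134257078422 -103.56382706755537
pan 585.3134257078422 -228.50484769443923
pencil 0.92 [643. -60.] [782. -42.]
eraser 0.54 [ 623. -181.] [ 683. -165.]
water_jar 0.64 [518. 120.] [595. 226.]
[[-0.951  0.309 -0.   ]
 [ 0.309  0.951 -0.   ]
 [ 0.    -0.    -1.   ]]
```

Lip yaw is 0.206. In rack axes (u into the cases, w to the left) that puts the brush lip at u=550 w=77, the paint lip at u=592.6 w=-47 (about 12 mm open), and the pan lip at u=604.6. I'll turn the tool so that x=-u and y=w, and shut the fingers.

```bash
python3 -m jog '[[0,0,0,0,0,-0.13],[0,0,0,0,0,-0.13],[0,0,0,0,0,-0.13],[0,0,0,0,0,-0.13]]' 0
cat >> h.py <<'E'
yaw=0.206
u=np.array([np.cos(yaw),np.sin(yaw),0]);w=np.array([-u[1],u[0],0])
def st():
    o=bot.get_obs(); p=o['tool_pos']; f=o['contact_force']
    print('t',round(o['time'],2),'u,w,z',(p@u).round(1),(p@w).round(1),p[2].round(1),'Fuwz',(f@u).round(1),(f@w).round(1),f[2].round(1),'rpy',o['tcp_rot'].round(3),'grip',round(o['grip_width'],1))
E
python3 - <<'E'
from h import *
st()
for px in ((176,324),(158,330)):
  for z in(0,100): P=at_z('top',[px],z)[0]; print(px,z,P@u,P@w)
E
```

```text
time: 0.85
tool_pos: [162.0, 499.4, 226.8]
tcp_rot: [3.142, 0.0, -2.93]
contact_force: [-0.3, 0.0, 0.3]
grip_width: 64.6
finger_force: 0.0
t 0.85 u,w,z 260.7 455.7 226.8 Fuwz -0.2 0.1 0.3 rpy [ 3.142  0.    -2.93 ] grip 64.6
(176, 324) 0 539.0016263318488 205.24660056487343
(176, 324) 100 543.0467380804914 172.15799487923837
(158, 330) 0 534.0793293800316 240.40799200085476
(158, 330) 100 538.6460626798001 203.5932926398234
```

```bash
python3 -m jog '[[-20,-33,0,0,0,0],[-20,-33,0,0,0,0],[-20,-33,0,0,0,0],[-20,-33,0,0,0,0],[-20,-33,0,0,0,0],[-20,-33,0,0,0,0],[-20,-33,0,0,0,0],[-20,-33,0,0,0,0],[-20,-33,0,0,0,0],[-20,-33,0,0,0,0],[-20,-33,0,0,0,0],[-20,-33,0,0,0,0]]'; python3 -c "
from h import *
st()"
```

```text
time: 2.05
tool_pos: [479.0, 159.6, 226.9]
tcp_rot: [3.141, 0.0, -2.936]
contact_force: [-0.3, 0.4, 0.2]
grip_width: 0.2
finger_force: 0.0
t 2.05 u,w,z 501.5 58.2 226.9 Fuwz -0.3 0.4 0.2 rpy [ 3.141  0.    -2.936] grip 0.2
```

```bash
python3 -m jog '[[0,0,40,0,0,0],[0,0,40,0,0,0],[0,0,40,0,0,0],[0,0,40,0,0,0],[0,0,30,0,0,0],[0,0,0,0,0,0]]'; python3 -m jog '[[-10,0,0,0,0,0],[-10,0,0,0,0,0],[-10,0,0,0,0,0],[-10,0,0,0,0,0],[-8,0,0,0,0,0],[-8,0,0,0,0,0],[-8,0,0,0,0,0],[-6,0,0,0,0,0],[-5,0,0,0,0,0],[0,0,0,0,0,0]]'
python3 - <<'E'
from h import *
st()
cv2.imwrite('pics/p1.png',bot.capture('scene')[180:360,220:470,::-1].repeat(3,0).repeat(3,1))
E
```

```text
time: 2.65
tool_pos: [475.3, 160.4, 33.3]
tcp_rot: [3.141, -0.008, -2.936]
contact_force: [-0.1, -0.2, -0.5]
grip_width: 0.6
finger_force: 0.0
time: 3.65
tool_pos: [552.5, 176.4, 36.6]
tcp_rot: [3.142, 0.001, -2.935]
contact_force: [-0.4, 0.2, -0.4]
grip_width: 0.2
finger_force: 0.0
t 3.65 u,w,z 576.9 59.7 36.6 Fuwz -0.4 0.3 -0.4 rpy [ 3.142e+00  1.000e-03 -2.935e+00] grip 0.2
```

View pics/p1.png

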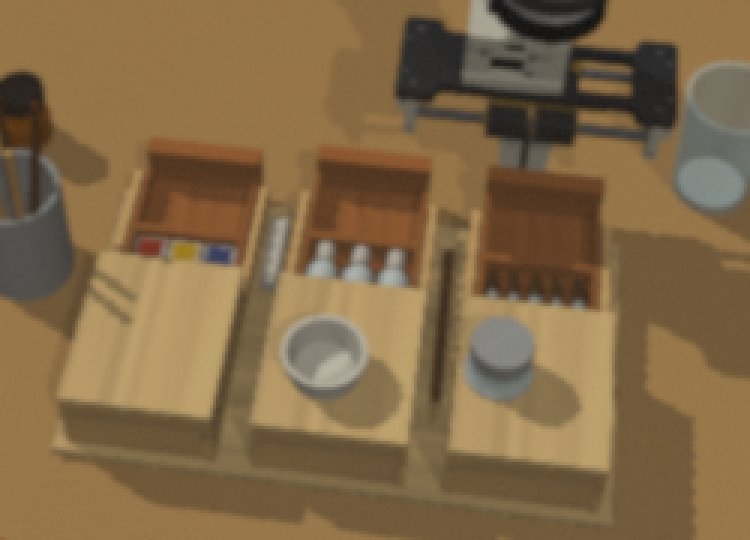

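The brush tray is mostly in, with its lip around (545,185) in this crop and the fingers in front of it. I'll keep pushing in small rows until the stop shows in the force reading.

```bash
python3 -m jog '[[-3,0,0,0,0,0],[-3,0,0,0,0,0],[-2,0,0,0,0,0],[-1,0,0,0,0,0],[0,0,0,0,0,0]]';python3 -c "
from h import *
st()"
```

```text
time: 4.2
tool_pos: [560.4, 178.1, 36.6]
tcp_rot: [3.142, 0.0, -2.935]
contact_force: [-1.3, 0.2, -0.8]
grip_width: 0.4
finger_force: 0.7
t 4.2 u,w,z 584.9 59.7 36.6 Fuwz -1.2 0.5 -0.8 rpy [ 3.142  0.    -2.935] grip 0.4
```

```bash
python3 -m jog '[[-1,0,0,0,0,0],[-1,0,0,0,0,0],[0,0,0,0,0,0]]';python3 -c "
from h import *
st()"
```

```text
time: 4.5
tool_pos: [562.2, 178.5, 36.6]
tcp_rot: [3.142, -0.0, -2.935]
contact_force: [-1.9, -0.3, -1.8]
grip_width: 0.0
finger_force: 1.0
t 4.5 u,w,z 586.9 59.7 36.6 Fuwz -1.9 0.1 -1.8 rpy [ 3.142 -0.    -2.935] grip 0.0
```

```bash
python3 -m jog '[[-1,0,0,0,0,0],[-1,0,0,0,0,0],[0,0,0,0,0,0]]';python3 -c "
from h import *
st()"
```

```text
time: 4.8
tool_pos: [562.6, 178.6, 36.6]
tcp_rot: [-3.142, -0.004, -2.935]
contact_force: [-7.5, -2.8, 3.3]
grip_width: 0.2
finger_force: 4.0
t 4.8 u,w,z 587.2 59.8 36.6 Fuwz -7.9 -1.2 3.3 rpy [-3.142 -0.004 -2.935] grip 0.2
```

```bash
python3 -m jog '[[-1,0,0,0,0,0],[-1,0,0,0,0,0],[0,0,0,0,0,0]]';python3 -c "
from h import *
st()"
```

```text
time: 5.1
tool_pos: [562.6, 178.6, 36.6]
tcp_rot: [-3.141, -0.008, -2.935]
contact_force: [-13.8, -3.3, 9.0]
grip_width: 0.3
finger_force: 7.3
t 5.1 u,w,z 587.3 59.8 36.6 Fuwz -14.2 -0.4 9.0 rpy [-3.141 -0.008 -2.935] grip 0.3
```

The force rises to 14 N with no motion, so the brush tray is home. Next I'll back off, lift, and go over to the paint tray's bay.

```bash
python3 -m jog '[[6,0,0,0,0,0],[8,0,0,0,0,0],[0,0,-30,0,0,0],[0,0,-30,0,0,0],[0,0,-24,0,0,0],[-10,-27,0,0,0,0],[-10,-27,0,0,0,0],[-10,-27,0,0,0,0],[-10,-26,0,0,0,0],[0,0,0,0,0,0]]'
python3 - <<'E'
from h import *
st()
im=bot.capture('top')[190:320,190:410,::-1]
cv2.imwrite('pics/p2.png',cv2.resize(im,None,fx=3.6,fy=3.6))
cv2.imwrite('pics/p3.png',bot.capture('scene')[180:360,220:470,::-1].repeat(3,0).repeat(3,1))
E
```

```text
time: 6.1
tool_pos: [615.6, 76.9, 120.9]
tcp_rot: [-3.14, 0.003, -2.939]
contact_force: [0.2, 0.0, 0.6]
grip_width: 0.0
finger_force: 0.0
t 6.1 u,w,z 618.3 -50.6 120.9 Fuwz 0.2 -0.0 0.6 rpy [-3.140e+00  3.000e-03 -2.939e+00] grip 0.0
```

View pics/p3.png

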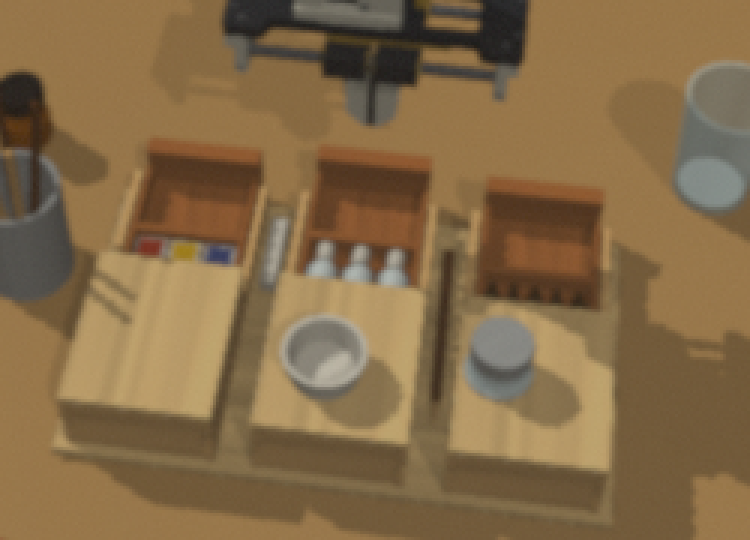

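The brush tray looks home (lip at (545,190) in this crop) and nothing else has moved. The fingers hang above the paint bay, so I'll lower them into it.

```bash
python3 -m jog '[[-2,3,30,0,0,0],[0,0,30,0,0,0],[0,0,20,0,0,0],[0,0,12,0,0,0],[0,0,0,0,0,0]]';python3 -c "
from h import *
st()"
```

```text
time: 6.7
tool_pos: [613.5, 84.2, 27.3]
tcp_rot: [3.141, -0.003, -2.934]
contact_force: [-0.5, -0.3, 0.1]
grip_width: 0.5
finger_force: 0.0
t 6.7 u,w,z 617.8 -43.1 27.3 Fuwz -0.5 -0.2 0.1 rpy [ 3.141e+00 -3.000e-03 -2.934e+00] grip 0.5
```

```bash
python3 -m jog '[[5,0,0,0,0,0],[5,0,0,0,0,0],[6,0,0,0,0,0],[8,0,0,0,0,0],[8,0,0,0,0,0],[8,0,0,0,0,0],[8,0,0,0,0,0],[8,0,0,0,0,0],[8,0,0,0,0,0],[8,0,0,0,0,0],[6,0,0,0,0,0],[4,0,0,0,0,0]]';python3 -c "
from h import *
st()"
```

```text
time: 7.9
tool_pos: [533.8, 66.3, 28.6]
tcp_rot: [3.142, -0.001, -2.935]
contact_force: [2.9, -0.3, 0.9]
grip_width: 0.1
finger_force: 1.4
t 7.9 u,w,z 536.1 -44.3 28.6 Fuwz 2.8 -0.9 0.9 rpy [ 3.142e+00 -1.000e-03 -2.935e+00] grip 0.1
```

```bash
python3 -m jog '[[3,0,0,0,0,0],[3,0,0,0,0,0],[2,0,0,0,0,0],[2,0,0,0,0,0],[0,0,0,0,0,0]]';python3 -c "
from h import *
st()"
```

```text
time: 8.4
tool_pos: [524.2, 64.4, 28.5]
tcp_rot: [3.141, -0.001, -2.935]
contact_force: [0.9, -0.3, 0.6]
grip_width: 0.6
finger_force: 0.6
t 8.4 u,w,z 526.3 -44.2 28.5 Fuwz 0.8 -0.5 0.6 rpy [ 3.141e+00 -1.000e-03 -2.935e+00] grip 0.6
```

```bash
python3 -m jog '[[2,0,0,0,0,0],[2,0,0,0,0,0],[1,0,0,0,0,0],[1,0,0,0,0,0],[0,0,0,0,0,0]]';python3 -c "
from h import *
st()"
```

```text
time: 8.9
tool_pos: [521.2, 63.7, 28.8]
tcp_rot: [-3.141, 0.005, -2.936]
contact_force: [10.6, 2.4, -8.6]
grip_width: 0.7
finger_force: 5.3
t 8.9 u,w,z 523.3 -44.2 28.8 Fuwz 10.9 0.2 -8.6 rpy [-3.141  0.005 -2.936] grip 0.7
```

```bash
python3 -m jog '[[1,0,0,0,0,0],[1,0,0,0,0,0],[0,0,0,0,0,0]]';python3 -c "
from h import *
st()"
```

```text
time: 9.2
tool_pos: [521.2, 63.7, 29.1]
tcp_rot: [-3.141, 0.01, -2.936]
contact_force: [16.0, 4.9, -11.1]
grip_width: 0.5
finger_force: 8.2
t 9.2 u,w,z 523.3 -44.3 29.1 Fuwz 16.6 1.5 -11.1 rpy [-3.141  0.01  -2.936] grip 0.5
```

The tray is at its stop: the force is rising and it no longer moves. I'll ease forward, clear of the lip, and lift out.

```bash
python3 -m jog '[[-6,0,0,0,0,0],[-7,0,0,0,0,0],[0,0,0,0,0,0],[0,0,-20,0,0,0],[0,0,-35,0,0,0],[0,0,-40,0,0,0],[30,0,-30,0,0,0],[40,0,0,0,0,0],[40,0,0,0,0,0],[0,0,0,0,0,0]]'
python3 - <<'E'
from h import *
st()
im=bot.capture('top')[190:340,190:410,::-1]
cv2.imwrite('pics/p4.png',cv2.resize(im,None,fx=3.6,fy=3.6))
cv2.imwrite('pics/p5.png',bot.capture('scene')[150:340,220:480,::-1].repeat(3,0).repeat(3,1))
E
```

```text
time: 10.2
tool_pos: [416.0, 42.9, 153.1]
tcp_rot: [3.14, -0.006, -2.936]
contact_force: [0.0, -1.3, -0.5]
grip_width: 0.6
finger_force: 0.0
t 10.2 u,w,z 416.0 -43.1 153.1 Fuwz -0.2 -1.3 -0.5 rpy [ 3.14  -0.006 -2.936] grip 0.6
```

View pics/p5.png

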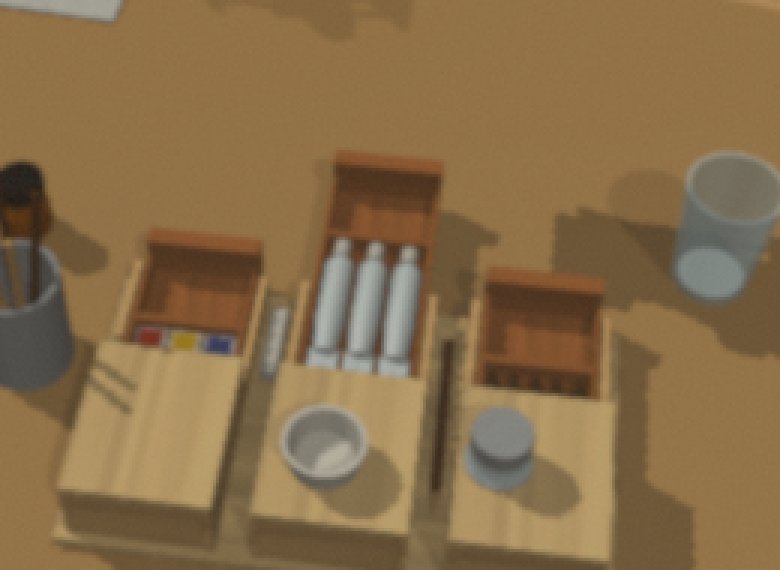

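The paint tray is fully out (lip at (388,162) in this crop), the brush and pan trays are home, the bystanders stand where they were, and the arm is clear.

```bash
python3 -m jog '[[0,0,0,0,0,0],[0,0,0,0,0,0]]' >/dev/null; python3 -c "
from plant import bot
print(bot.close_job())"
```

```text
the job is handed in; nothing more can be done
None
```

I pushed the brush tray fully home, drew the paint-tube tray out to its stop with a fingertip behind its lip, and handed the job in at about 10.5 s; in the last picture the pan tray was still shut and the bystanders unmoved, but the hand-in returned no verdict.

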